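# Gauge two blind wells with a dip rod and leave it in the deep one

## Task

Check the two blind wells of the metal block with the gauge rod from its stand: push the rod into the left-hand well until it bottoms solidly, then do the same in the right-hand well. Each well has a stiff sliding foot that gives way at first, so drive it right down to its stop and lean on it with about 12 to 20 N for half a second, never with more than 30 N. Then leave the rod standing free, fully home, in the deep well, the one where the block's top face reads against the dark band on the rod, and leave the other things on the bench alone.

Things in the scene. Friction and masses are not known exactly. Their poses are not given: they have to be found in the camera images.
- gauge_rod: Upright steel rod, 145 mm long, 0.13 kg, starts standing in the stand, any yaw. Origin: centre of its flat lower end, z up along it. From that end: round shaft 10 mm dia (1 mm chamfer at the foot) to 95 mm, with a dark band from 58 to 72 mm; collar 18 mm dia at 95 to 100; square grip 16x16 mm, flats normal to the rod's x and y, from 100 to 145.
- rod_tip: The rod's lowest 15 mm, fixed to the rod; same origin and axes as gauge_rod. Forces on the tip are judged on this part.
- rod_stand: Grey block 50x50x45 mm high on a dark 78x78 mm foot plate, fixed; origin at the centre of its underside. The rod stands in its central upright hole, 11 mm dia and 35 mm deep (hole floor 10 mm above the bench).
- well_block: Aluminium block 70 (x) x 140 (y) x 90 mm (z), grey strips on its long sides, on a dark foot plate 90x170x8 mm, fixed; origin at the centre of its underside. Two upright round wells, 12 mm dia, 70 mm apart along y. With the rod bottomed its lower end is 61 to 69 mm below the face in the deep well, 45 to 53 in the shallow one; which is which changes and cannot be seen.
- well_left (a point): Centre of the mouth of the left-hand well (larger y, left as seen from the robot), on the block's top face, 90 mm above the bench; z up. In each well a steel foot, starting 25 to 42 mm below the face, slides down stiffly at about 5 to 6 N, stays where it is left, and ends at a firm stop that gives about 1 mm per 8 N.
- well_right (a point): Centre of the mouth of the right-hand well (smaller y), on the block's top face; z up.
- timer: Bystander, loose: small white kitchen-type timer, 66x66x20 mm; origin at the centre of its underside. Leave it alone.
- brass_tee: Bystander, loose: brass pipe tee, 35x51x18 mm; origin at the centre of its underside. Leave it alone.
- loupe: Bystander, loose: short black loupe, 37x37x34 mm; origin at the centre of its underside. Leave it alone.
- weight_100: Bystander, loose: small grey knob weight, 23 dia x 36 high mm; origin at the centre of its underside. Leave it alone.
- spanner: Bystander, loose: open-ended spanner, 25x155x8 mm; origin at the centre of its underside. Leave it alone.
- screw_tin: Bystander, loose: shallow round tin of screws, 62 dia x 17 high mm; origin at the centre of its underside. Leave it alone.
Not all that is in view belongs to the job. Leave any purple look-alike of the gauge_rod alone.

How it is judged (in metres and radians):
On the way, in this order (a step that is already met when the one before it is completed fails the run):
1. rod bottomed in the left-hand well: lower end more than 44 mm under the face, pressed with more than 10 N (horizontal distance between rod_tip and well_left below 0.005 m and z of rod_tip in the frame of well_left below -0.044 m and contact force between rod_tip and anything else above 10 N), for 0.2 s.
2. then rod bottomed in the right-hand well in the same way (horizontal distance between rod_tip and well_right below 0.005 m and z of rod_tip in the frame of well_right below -0.044 m and contact force between rod_tip and anything else above 10 N), for 0.2 s.
At the end, for the whole second after the job is handed in: The rod stands released and at rest in the deep well, its lower end more than 59 mm below the block's face (face within the dark band), within 5 mm of the well's axis and within about 8 degrees of upright (((horizontal distance between rod_tip and well_left below 0.005 m and z of rod_tip in the frame of well_left below -0.059 m) or (horizontal distance between rod_tip and well_right below 0.005 m and z of rod_tip in the frame of well_right below -0.059 m)) and angle between gauge_rod's own z axis and vertical below 0.15 rad and linear speed of gauge_rod below 0.01 m/s and contact force between the fingers and gauge_rod below 0.1 N); the robot touches nothing.
It fails at once if the rod's tip is pressed with more than 30 N (contact force between rod_tip and anything else above 30 N).
It fails at once if a bystander is moved by more than 15 mm (distance of any of timer, brass_tee, loupe, weight_100, spanner, screw_tin from where it was at the start of the episode above 0.015 m).
It also fails if it takes over 72 s, if anything falls off the work surface, if the arm or the gripper's body presses on something with over 40 N, if the wrist force passes 120 N, or if a joint passes its speed limit or range.

## Robot

A 7-joint arm with a two-finger parallel gripper is mounted at the origin on a cart in front of the work surface, level with it; the furniture and walls round the work are solid. World frame = base frame: x ahead of the robot, y to its left, z up, the work surface at z = 0. Lengths are in mm, angles in rad, forces in N, time in s.
With the tool pointing down it reaches from about 425 to 875 mm from the base axis. Payload 8.4 kg.
Tool frame: the origin (TCP) lies at the centre of the arm's flange, where the gripper is bolted on; the fingertips stand 182 mm ahead of it and the grasp point (between the pads) lies 164 mm ahead of it; z points along the fingers, y is the line along which they close (so a half turn about z gives the same grasp; the last joint's range is limited). The gripper opens to 87 mm and grips with 3 to 60 N. Pads are 19 mm wide; open, the fingers measure 117 mm over their backs; the gripper's body (75 mm by 190 mm) begins 51 mm behind the grasp point.
Start: joints at [1.07, 0.333, 0.04, 1.465, -0.013, 1.343, -0.059], TCP at [254.177, -598.22, 404.746] pointing down, gripper open.
Joint ranges: [-2.58, 2.58], [-0.38, 2.09], [-1.3, 1.39], [0.25, 2.4], [-1.5, 4.64], [0.08, 2.09], [-2.65, 2.65]. Speed limits (rad/s): [2.22, 2.22, 2.79, 2.79, 3.14, 3.14, 3.14].

## Interface

Orientations are given as a rotation vector (axis times angle).
In Python, from cell import ctrl gives the robot as it stands. The module is installed in compiled form; this text tells all that it offers.
- The arm moves only by the shell command python3 -m inch 'ROWS' [FORCE]. ROWS is JSON, a list that holds one entry, the list of rows, each a list of 7 numbers: the turn, a rotation vector about the tool's x, y, z in rad, then the shift along the tool's x, y, z in mm, then the finger opening in mm, from 0 to 87. A call has exactly 5 rows; each row shifts and turns the commanded pose from where the row before left it, along the tool's axes as they then stand; what a row does not reach is not made up. A row lasts 1/12 s, in which the tool goes at most 41.7 mm and 7.16 degrees, less where a joint would pass 70% of its speed; a pose out of reach is approached as far as the arm can. A call with a gripper value outside its range is refused whole. The fingers move at their own pace and stop on an object; FORCE is the grip in N (left out, the last holds). Time passes only in rows, so rows that do not move let the fingers close, or fill a call up. It gives the time, the measured TCP pose, the force, the opening and the grip force at its end, in the units of the state.
- ctrl.get_obs(): the state, without advancing time (a new reading comes with each control period).
- ctrl.snapshot(name): name is "scene" or "side" or "wrist"; returns a dict with "image" (384x512x3 uint8, blue, green, red), "fx", "fy", "cx", "cy" (pixels), "dist" ([k1, k2, p1, p2, k3] as OpenCV has them; the pictures are not rectified), "rvec" (rotation vector, rad) and "tvec" (3), from world to camera coordinates, as OpenCV has them. Camera axes: x right, y down, z forward; pixel columns grow to the right and rows downward; lengths in mm; the calibration is good to about 2 mm. A picture is of the moment at which its call begins. There is no depth.
- ctrl.hand_in(): hands the job in; it is judged then, once.
Trained networks look in a picture, given as the dict that the camera call returned (one of the last four; its "shot" number tells which), for a name from the list of things; names that differ only in an ending like _2 or _b are one class to them, and where a whole thing is asked for, a point or a joint stands for the part that bears it (a point fixed in the world has none). Each returns a list of dicts, best first, with "conf" (0 to 1); they miss things now and then, are a little off and sometimes report something else, mostly with a low value. They report only what shows in the picture. A call takes as long as a camera call. They do not tell look-alikes from the thing itself.
- ctrl.cut_out(picture, thing): "region" (384x512 bool, what is visible of it) and "extent" ([centre column, centre row, width, height] in pixels, round what is visible of it).
- ctrl.mark_of(picture, thing): "point" ([row, column] in pixels: a listed point, or the origin of a listed thing).
The state is a dict: "time_s": time; "q": joint angles; "qvel": joint speeds; "joint_torque": joint torques, N m; "eef_pos": TCP position; "tcp_rot": TCP orientation; "ft_force": force on the tool from outside, world axes, zero at the start; "moment": the same for the moment, N m; "width": finger opening in mm; "finger_force": force on a finger pad.
Only numpy, scipy, OpenCV 4.12 (cv2) and the standard library are available. Lean on these libraries where they do the work, as an engineer would, in place of code of your own. Each camera call takes 0.05 s, during which the arm holds its last target. There are 200 camera calls.

## Working session

There is one attempt and no reset: what is moved stays moved. The work goes in short steps, Python scripts to look and compute and a shell command to move; the robot and the scene stay as the last step left them, time stands still between calls to the robot, and variables do not carry over. Pictures are saved under pics/ and viewed, at most 10 in all, crops included, and the job is handed in when it is done.

```bash
mkdir -p pics
cat > h.py <<'E'
import numpy as np, cv2, pickle
from cell import ctrl
from scipy.spatial.transform import Rotation as R
def ray(s,rc):
    K=np.array([[s['fx'],0,s['cx']],[0,s['fy'],s['cy']],[0,0,1.]])
    u=cv2.undistortPoints(np.array([[[rc[1],rc[0]]]],float),K,np.array(s['dist'],float))[0,0]
    Rm=cv2.Rodrigues(np.array(s['rvec'],float))[0]
    return -Rm.T@np.array(s['tvec'],float).ravel(), Rm.T@np.array([u[0],u[1],1.])/np.linalg.norm([u[0],u[1],1])
def tri(rs):
    A=sum(np.eye(3)-np.outer(d,d) for c,d in rs); b=sum((np.eye(3)-np.outer(d,d))@c for c,d in rs)
    return np.linalg.solve(A,b)
def proj(s,P):
    K=np.array([[s['fx'],0,s['cx']],[0,s['fy'],s['cy']],[0,0,1.]])
    return cv2.projectPoints(np.array(P,float).reshape(-1,3),np.array(s['rvec'],float),np.array(s['tvec'],float),K,np.array(s['dist'],float))[0][:,0]
def onz(r,z): c,d=r; return c+d*(z-c[2])/d[2]
E
python3 - <<'E'
from h import *
S={}
for n in ("scene","side"):
    s=ctrl.snapshot(n); S[n]=s
    for t in ("gauge_rod","rod_tip","rod_stand","well_block","well_left","well_right"):
        for d in ctrl.mark_of(s,t)[:3]: print(n,t,np.round(d['point'],1),round(d['conf'],2), np.round(onz(ray(s,d['point']),90 if 'well_' in t and t!='well_block' else 0)))
im=np.vstack([S['scene']['image'],S['side']['image']]); cv2.imwrite('pics/a.png',cv2.resize(im,(400*1,600)) if 0 else np.hstack([cv2.resize(S[n]['image'],(400,300)) for n in S]))
cv2.imwrite('pics/a0.png',S['scene']['image']);cv2.imwrite('pics/a1.png',S['side']['image'])
o=ctrl.get_obs();print(o)
E
```

```text
scene gauge_rod [206.3 254. ] 0.65 [541. 168.   0.]
scene gauge_rod [213.8 281.4] 0.5 [465. 105.   0.]
scene gauge_rod [220.  242.2] 0.41 [511. 232.   0.]
scene rod_stand [215.5 275.8] 0.79 [469. 125.   0.]
scene well_block [242.5 209.6] 0.73 [488. 366.   0.]
scene well_left [232.4 199.4] 0.78 [479. 395.  90.]
scene well_right [219.8 214. ] 0.65 [498. 336.  90.]
side gauge_rod [213.6 241.4] 0.69 [549. 180.   0.]
side gauge_rod [226.5 240.4] 0.56 [526. 226.   0.]
side gauge_rod [208.  277.3] 0.46 [469. 113.   0.]
side rod_stand [215.  278.8] 0.92 [452. 138.   0.]
side rod_stand [241.1 280. ] 0.25 [407. 228.   0.]
side well_block [268.7 225.8] 0.74 [485. 370.   0.]
side well_left [252.2 219. ] 0.8 [479. 398.  90.]
side well_right [231.6 232.3] 0.69 [485. 329.  90.]
{'time_s': 0.7, 'q': array([ 1.0697718 ,  0.33319303,  0.03991243,  1.46541853, -0.01337974,
        1.3433031 , -0.05849078]), 'qvel': array([ 0.00047776,  0.00040248,  0.00092726, -0.00040299,  0.00074031,
        0.00130667, -0.00059171]), 'joint_torque': array([-2.48317810e-04, -6.55941582e+01,  1.33186262e+00, -4.04004943e+01,
       -6.01553824e-02,  3.47626128e-02,  5.57692465e-05]), 'eef_pos': array([ 254.18042991, -598.21137564,  404.74149657]), 'tcp_rot': array([-3.07835918e+00, -6.26892344e-01,  4.67960641e-05]), 'ft_force': array([-0.10683755, -0.57763399,  0.32269766]), 'moment': array([0.01779968, 0.04984054, 0.05243364]), 'finger_force': 0.0, 'width': 87.15728789295116}
```

View pics/a0.png

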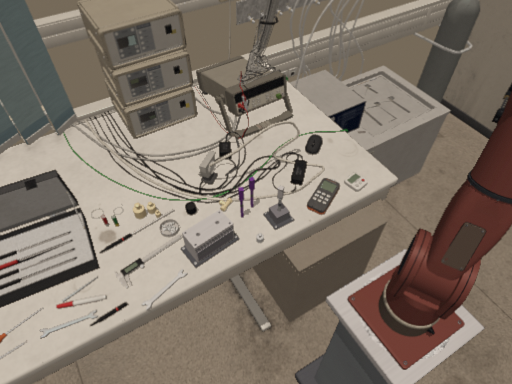

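View pics/a1.png

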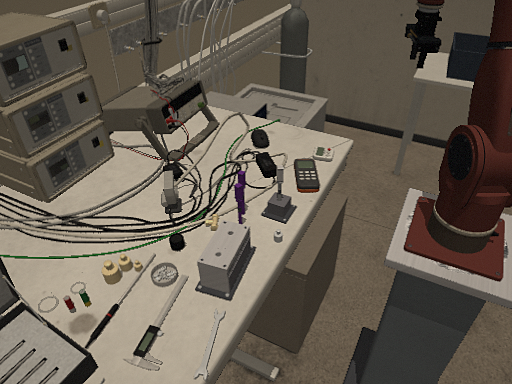

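The real rod is the grey one in the stand, at scene (281,200) and side (281,172). The purple look-alikes are at scene (241,200) and (252,185). The block's wells are at scene (199,232) and (214,220). Next I'll triangulate and enlarge the candidate to confirm it.

Run:
```python
from h import *
a=ctrl.snapshot("scene"); b=ctrl.snapshot("side")
def best(s,t,k=0): return ctrl.mark_of(s,t)[k]['point']
for t in ("rod_stand","well_block","well_left","well_right"):
    p,q=best(a,t),best(b,t); P=tri([ray(a,p),ray(b,q)]); print(t,np.round(P,1),np.round(proj(a,P)-np.array(p)[::-1],1),np.round(proj(b,P)-np.array(q)[::-1],1))
for x in [d['point'] for d in ctrl.mark_of(a,"gauge_rod")[:3]]:
    for y in [d['point'] for d in ctrl.mark_of(b,"gauge_rod")[:3]]:
        P=tri([ray(a,x),ray(b,y)]); print('rod',np.round(x),np.round(y),np.round(P),np.round(np.abs(proj(a,P)-np.array(x)[::-1]).max(),1))
cs=[cv2.resize(s['image'][y:y+100,x:x+100],(400,400),interpolation=cv2.INTER_CUBIC) for s,x,y in((a,205,150),(b,205,145))]
cv2.imwrite('pics/b.png',np.hstack(cs))
w=ctrl.snapshot("wrist"); Rm=cv2.Rodrigues(np.array(w['rvec']))[0]; c=-Rm.T@np.array(w['tvec']).ravel()
o=ctrl.get_obs(); T=R.from_rotvec(o['tcp_rot']); print('cam in tool',T.inv().apply(c-o['eef_pos']),'\n',T.as_matrix().round(2),'\n',(T.as_matrix().T@Rm.T).round(3),w['fx'])
```

```text
rod_stand [456.7 125.2   3.8] [[-0.3 -1. ]] [[0.8 0.9]]
well_block [483.8 365.3   6.6] [[-0.1 -0.3]] [[0.2 0.3]]
well_left [492.6 384.   67.1] [[-0.4 -1.3]] [[1.2 1.4]]
well_right [502.4 320.3  74.3] [[-0.  -0.1]] [[0.1 0.1]]
rod [215. 244.] [211. 241.] [507. 232.  53.] 4.0
rod [215. 244.] [206. 278.] [396. 285. 178.] 3.4
rod [215. 244.] [226. 240.] [537. 210. -18.] 0.1
rod [207. 252.] [211. 241.] [548. 174.  -2.] 1.5
rod [207. 252.] [206. 278.] [420. 243. 147.] 6.2
rod [207. 252.] [226. 240.] [581. 150. -78.] 2.8
cam in tool [81.99735395  0.36237774 20.9279381 ] 
 [[ 0.92  0.39 -0.  ]
 [ 0.39 -0.92  0.  ]
 [-0.   -0.   -1.  ]] 
 [[ 0.    -0.956 -0.295]
 [ 1.     0.    -0.001]
 [ 0.001 -0.295  0.956]] 331.6825756830287
```

View pics/b.png

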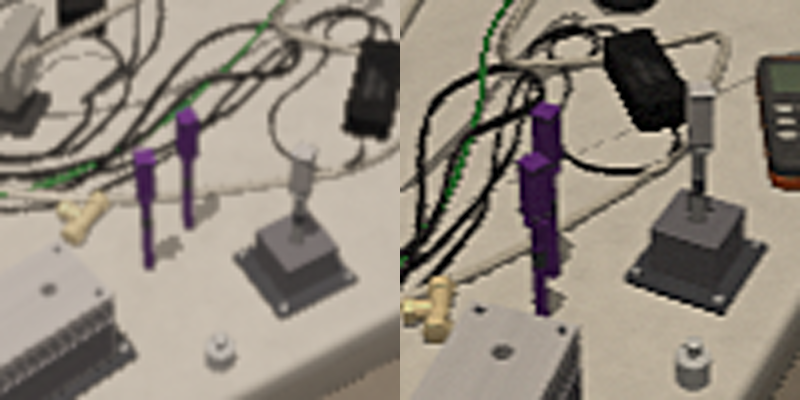

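The crops confirm it: the grey rod stands in the stand, and both purple rods stand loose on the bench. I'll move to a viewing position above the stand and block.

```bash
python3 -m inch '[[[0,0,0,36,-12,0,87],[0,0,0,36,-12,0,87],[0,0,0,36,-12,0,87],[0,0,0,36,-12,0,87],[0,0,0,36,-12,0,87]]]'
python3 -m inch '[[[0,0,0,36,-12,0,87],[0,0,0,36,-12,0,87],[0,0,0,36,-12,0,87],[0,0,0,15,-36,0,87],[0,0,0,15,-36,0,87]]]'
python3 -m inch '[[[0,0,0,15,-36,0,87],[0,0,0,15,-36,0,87],[0,0,0,15,-36,0,87],[0,0,0,15,-36,0,87],[0,0,0,15,-36,0,87]]]'
python3 -m inch '[[[0,0,0,15,-36,0,87],[0,0,0,15,-36,0,87],[0,0,0,15,-36,0,87],[0,0,0,15,-36,0,87],[0,0,0,15,-36,0,87]]]'
```

```text
time_s: 1.82
eef_pos: [397.5, -471.2, 405.0]
tcp_rot: [3.078, 0.626, 0.0]
ft_force: [-0.2, -0.1, -0.9]
width: 87.2
finger_force: 0.0
time_s: 2.23
eef_pos: [482.4, -317.4, 403.9]
tcp_rot: [-3.077, -0.629, 0.0]
ft_force: [0.9, -0.6, 0.8]
width: 86.7
finger_force: 0.0
time_s: 2.65
eef_pos: [479.4, -122.4, 405.0]
tcp_rot: [3.078, 0.627, 0.001]
ft_force: [0.9, -0.1, 0.1]
width: 86.9
finger_force: 0.0
time_s: 3.07
eef_pos: [477.9, 72.6, 405.2]
tcp_rot: [3.078, 0.627, 0.001]
ft_force: [1.9, -0.0, 0.9]
width: 86.8
finger_force: 0.0
```

```bash
cat > look.py <<'E'
from h import *
import sys,os
# usage: look.py tag names...
s=ctrl.snapshot("wrist"); o=ctrl.get_obs()
cv2.imwrite(f'pics/{sys.argv[1]}.png',s['image'])
rec=pickle.load(open('rec.pkl','rb')) if os.path.exists('rec.pkl') else []
for t in sys.argv[2:]:
    for d in ctrl.mark_of(s,t)[:3]:
        print(t,np.round(d['point'],1),round(d['conf'],2),np.round(onz(ray(s,d['point']),{'well_left':90,'well_right':90}.get(t,0)),1)); rec.append((sys.argv[1],t,d['point'],d['conf'],ray(s,d['point'])))
pickle.dump(rec,open('rec.pkl','wb')); pickle.dump({k:s[k] for k in s},open(f'{sys.argv[1]}.pkl','wb'))
print(o['eef_pos'].round(1),o['tcp_rot'].round(4),o['ft_force'].round(1))
E
python3 look.py w1 gauge_rod rod_stand well_block well_left well_right
python3 -m inch '[[[0,0,0,15,-36,0,87],[0,0,0,15,-36,0,87],[0,0,0,15,-36,0,87],[0,0,0,15,-36,0,87],[0,0,0,0,0,0,87]]]'
python3 look.py w2 gauge_rod rod_stand well_block well_left well_right
```

```text
gauge_rod [161.9 209.8] 0.76 [458.  122.7   0. ]
gauge_rod [ 73.1 190.9] 0.62 [542.2 176.4   0. ]
rod_stand [161.4 212.2] 0.63 [459.7 120.3   0. ]
well_block [52.4  4.8] 0.59 [483.7 365.7   0. ]
well_right [160.9 207.9] 0.65 [480.6 120.3  90. ]
[477.1  80.7 405.5] [-3.0729 -0.639  -0.0032] [-1.6  7.8  0.2]
time_s: 3.78
eef_pos: [476.1, 232.6, 405.0]
tcp_rot: [-3.073, -0.635, -0.001]
ft_force: [-1.8, 0.9, -0.2]
width: 87.0
finger_force: 0.0
gauge_rod [124.8 281.5] 0.7 [528.2 224.6   0. ]
gauge_rod [126.5 324.5] 0.64 [545.9 178.8   0. ]
gauge_rod [214.4 334.3] 0.52 [455.  119.3   0. ]
rod_stand [209.5 334.3] 0.9 [460.7 122.2   0. ]
well_block [108.1 147.7] 0.95 [485.2 370.3   0. ]
well_left [103.   76.1] 0.61 [480.4 403.1  90. ]
well_right [128.5 160.1] 0.9 [488.5 330.3  90. ]
[476.9 229.3 404.7] [-3.0755e+00 -6.3270e-01  4.0000e-04] [ 0.9 -0.7  0.3]
```

View pics/w2.png

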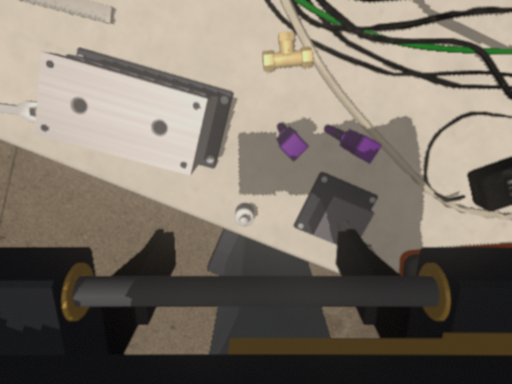

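Run:
```python
import cv2
i=cv2.imread('pics/w1.png'); cv2.imwrite('pics/w1c.png',cv2.resize(i[60:260,110:370],(780,600),interpolation=cv2.INTER_CUBIC))
```

```text
(no output)
```

View pics/w1c.png

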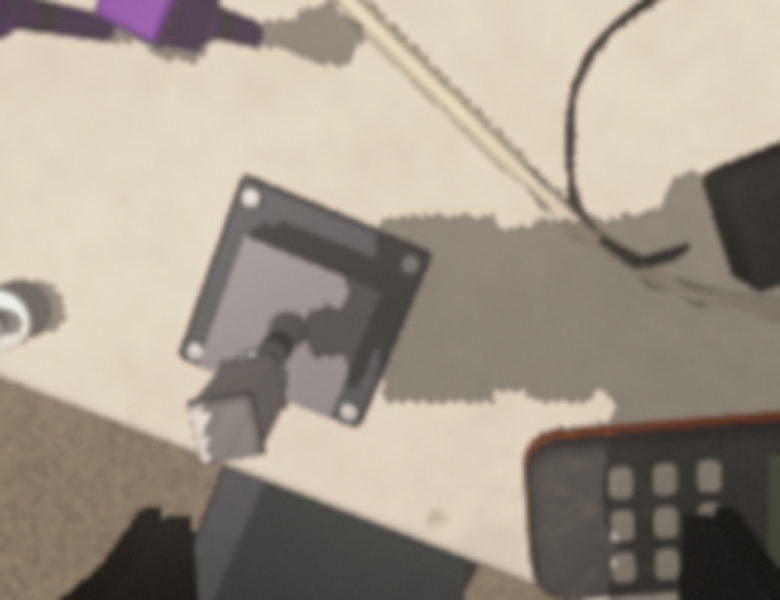

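Run:
```python
from h import *
s=pickle.load(open('w1.pkl','rb'))
C=[onz(ray(s,(60+y/3,110+x/3)),155)[:2] for x,y in ((190,405),(253,393),(265,455),(208,463))]
C=np.array(C);print(C.round(1),C.mean(0).round(1))
for i in range(4):
    d=C[(i+1)%4]-C[i];print(np.linalg.norm(d).round(1),np.degrees(np.arctan2(d[1],d[0])).round(1)%90)
B=[onz(ray(s,(60+y/3,110+x/3)),6)[:2] for x,y in ((245,178),(430,255),(355,425),(182,353))]
B=np.array(B);print(B.round(1),B.mean(0).round(1))
for i in range(4):
    d=B[(i+1)%4]-B[i];print(np.linalg.norm(d).round(1),np.degrees(np.arctan2(d[1],d[0])).round(1)%90)
s2=pickle.load(open('w2.pkl','rb'))
# block top corners & well mouths in w2 at z=90
for n,(c,r) in dict(L=(79,105),Rr=(160,127),c1=(40,53),c2=(210,97),c3=(192,171),c4=(38,125)).items():print(n,onz(ray(s2,(r,c)),90).round(1))
print(cv2.projectPoints)
```

```text
[[463.4 131. ]
 [472.2 118. ]
 [458.4 109.9]
 [450.9 122. ]] [461.2 120.2]
15.7 34.2
16.0 30.5
14.3 31.5
15.3 35.6
[[496.9 158.1]
 [497.4  83.5]
 [422.7  84.6]
 [423.8 158.1]] [460.2 121.1]
74.6 0.4000000000000057
74.8 89.19999999999999
73.4 89.1
73.1 0.0
L [479.7 400.4  90. ]
Rr [489.7 330.8  90. ]
c1 [507.4 440.   90. ]
c2 [530.6 299.7  90. ]
c3 [463.7 291.5  90. ]
c4 [448.9 428.9  90. ]
<built-in function projectPoints>
```

```bash
python3 -m inch '[[[0,0,0,-19,31,0,87],[0,0,0,-19,31,0,87],[0,0,0,-19,31,0,87],[0,0,-0.08,0,0,15,87],[0,0,-0.082,0,0,15,87]]]'
python3 -m inch '[[[0,0,0,0,0,0,87],[0,0,0,0,0,0,87],[0,0,0,0,0,0,87],[0,0,0,0,0,0,87],[0,0,0,0,0,0,87]]]'
python3 look.py w3 gauge_rod rod_stand
```

```text
time_s: 4.5
eef_pos: [461.6, 115.0, 375.4]
tcp_rot: [3.018, 0.868, 0.004]
ft_force: [-0.2, 0.5, -0.3]
width: 87.0
finger_force: 0.0
time_s: 4.92
eef_pos: [461.5, 119.1, 375.5]
tcp_rot: [3.018, 0.873, 0.002]
ft_force: [1.0, 0.5, -0.2]
width: 87.3
finger_force: 0.0
gauge_rod [171.1 247.5] 0.8 [454.6 125.1   0. ]
gauge_rod [ 56.9 200.4] 0.8 [528.4 226.    0. ]
gauge_rod [ 71.1 250.5] 0.61 [543.8 176.9   0. ]
rod_stand [168.4 254.2] 0.66 [461.1 120.5   0. ]
[461.4 119.1 375.4] [3.0178e+00 8.7310e-01 1.4000e-03] [ 0.4  0.4 -0.6]
```

View pics/w3.png

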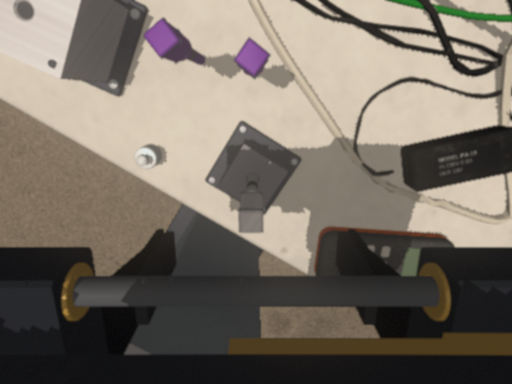

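The rod's top square sits at about (251,220), square to the fingers, and the two purple rods are clear of them. Triangulating the top next.

Run:
```python
from h import *
a=pickle.load(open('w1.pkl','rb'));b=pickle.load(open('w3.pkl','rb'));w2=pickle.load(open('w2.pkl','rb'))
im=b['image'][185:245,220:285]; g=cv2.cvtColor(im,cv2.COLOR_BGR2GRAY)
cv2.imwrite('pics/w3c.png',cv2.resize(im,(650,600),interpolation=cv2.INTER_CUBIC))
rb=(219.5,251.2)
print(tri([ray(a,(203,186.3)),ray(b,rb)]).round(1),onz(ray(b,rb),155).round(1))
print('wellR two-view',tri([ray(w2,(127,160)),ray(b,(65,22))]).round(1))
o=ctrl.get_obs();print(R.from_rotvec(o['tcp_rot']).as_matrix().round(4))
```

```text
[459.  120.9 147.8] [462.1 122.5 155. ]
wellR two-view [467.5 330.9  73.9]
[[ 8.454e-01  5.342e-01  5.000e-04]
 [ 5.342e-01 -8.454e-01  2.000e-04]
 [ 5.000e-04  1.000e-04 -1.000e+00]]
```

View pics/w3c.png

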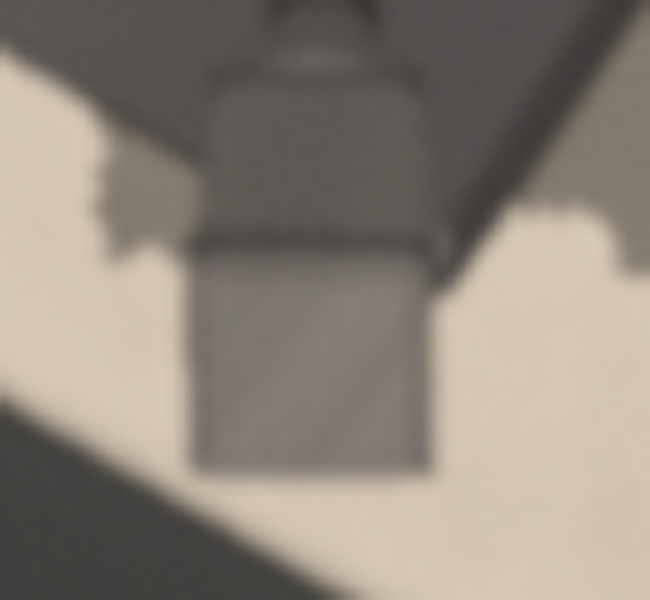

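```bash
python3 -m inch '[[[0,0,0,1,-2,16,87],[0,0,0,0,0,20,87],[0,0,0,0,0,20,87],[0,0,0,0,0,20,87],[0,0,0,0,0,0,87]]]'
python3 -m inch '[[[0,0,0,0,0,0,60],[0,0,0,0,0,0,30],[0,0,0,0,0,0,0],[0,0,0,0,0,0,0],[0,0,0,0,0,0,0]]]' 60
python3 -m inch '[[[0,0,0,0,0,0,0],[0,0,0,0,0,0,0],[0,0,0,0,0,0,0],[0,0,0,0,0,0,0],[0,0,0,0,0,0,0]]]'
```

```text
time_s: 5.48
eef_pos: [459.8, 120.6, 295.6]
tcp_rot: [-3.017, -0.874, 0.008]
ft_force: [-1.7, -0.1, 0.1]
width: 87.1
finger_force: 0.0
time_s: 5.9
eef_pos: [461.3, 121.2, 299.7]
tcp_rot: [3.017, 0.874, 0.002]
ft_force: [-0.0, -0.6, 0.5]
width: 61.8
finger_force: 0.0
time_s: 6.32
eef_pos: [461.0, 121.1, 298.8]
tcp_rot: [-3.018, -0.874, 0.0]
ft_force: [-0.1, 0.0, 0.2]
width: 28.2
finger_force: 0.0
```

```bash
python3 -m inch '[[[0,0,0,0,0,0,0],[0,0,0,0,0,0,0],[0,0,0,0,0,0,0],[0,0,0,0,0,0,0],[0,0,0,0,0,0,0]]]'
python3 -m inch '[[[0,0,0,0,0,-4,0],[0,0,0,0,0,-8,0],[0,0,0,0,0,-10,0],[0,0,0,0,0,-12,0],[0,0,0,0,0,-12,0]]]'
```

```text
time_s: 6.73
eef_pos: [460.9, 121.3, 298.7]
tcp_rot: [-3.017, -0.874, 0.0]
ft_force: [-1.0, 1.5, 0.2]
width: 15.5
finger_force: 59.9
time_s: 7.15
eef_pos: [461.1, 120.9, 346.4]
tcp_rot: [3.017, 0.874, 0.001]
ft_force: [0.0, 0.4, -1.0]
width: 15.5
finger_force: 59.9
```

Gripped and lifted; the rod's lower end is at TCP z − 289. Moving to view the wells from two places.

```bash
python3 -m inch '[[[0,0,0,0,0,-25,0],[0,0,0,0,0,-25,0],[0,0,0,0,0,-25,0],[0,0,0,8,-15,0,0],[0,0,0,17,-30,0,0]]]'
python3 -m inch '[[[0,0,0,17,-30,0,0],[0,0,0,17,-30,0,0],[0,0,0,17,-30,0,0],[0,0,0,17,-30,0,0],[0,0,0,8,-16,0,0]]]'
python3 -m inch '[[[0,0,0,0,0,0,0],[0,0,0,0,0,0,0],[0,0,0,0,0,0,0],[0,0,0,0,0,0,0],[0,0,0,0,0,0,0]]]'
python3 look.py w4 well_left well_right well_block
python3 -m inch '[[[0,0,0,5,-26,0,0],[0,0,0,5,-26,0,0],[0,0,0,0,0,0,0],[0,0,0,0,0,0,0],[0,0,0,0,0,0,0]]]'
python3 look.py w5 well_left well_right well_block
python3 - <<'E'
from h import *
rec=pickle.load(open('rec.pkl','rb'))
for t in('well_left','well_right'):
    rs=[r[4] for r in rec if r[0] in('w4','w5') and r[1]==t]; print(t,len(rs),tri(rs[:2]).round(1) if len(rs)>1 else '')
a,b=cv2.imread('pics/w4.png'),cv2.imread('pics/w5.png')
cv2.imwrite('pics/w45.png',np.vstack([cv2.resize(x[20:320],(800*1,469))[:300] if 0 else x[:290] for x in(a,b)]))
E
```

```text
time_s: 7.57
eef_pos: [459.4, 169.5, 422.8]
tcp_rot: [3.018, 0.862, 0.006]
ft_force: [2.0, 0.2, -2.6]
width: 15.2
finger_force: 59.9
time_s: 7.98
eef_pos: [448.6, 331.6, 421.3]
tcp_rot: [-3.015, -0.877, -0.002]
ft_force: [-0.6, 0.8, -1.5]
width: 15.8
finger_force: 59.9
time_s: 8.4
eef_pos: [450.2, 326.7, 420.1]
tcp_rot: [3.018, 0.87, 0.001]
ft_force: [0.1, 0.0, -1.6]
width: 15.9
finger_force: 59.9
well_left [108.3 200.2] 0.88 [479.8 404.1  90. ]
well_right [140.8 274.5] 0.67 [491.  331.2  90. ]
well_block [119.6 239.9] 0.92 [481.8 368.1   0. ]
[450.2 326.9 420.1] [3.0179e+00 8.7070e-01 8.0000e-04] [ 0.5  0.  -1.5]
time_s: 9.02
eef_pos: [430.6, 376.9, 419.6]
tcp_rot: [3.017, 0.874, -0.0]
ft_force: [0.1, -0.4, -1.8]
width: 15.8
finger_force: 59.9
well_left [240.8 430.7] 0.5 [471.  191.7  90. ]
well_right [152.5 330. ] 0.57 [489.9 331.5  90. ]
well_block [126.  282.5] 0.62 [482.4 371.8   0. ]
[430.9 376.5 419.6] [ 3.0175e+00  8.7210e-01 -1.0000e-04] [ 0.4 -0.  -1.4]
well_left 2 [503.2 376.5 337.9]
well_right 2 [490.2 330.4  85.6]
```

View pics/w45.png

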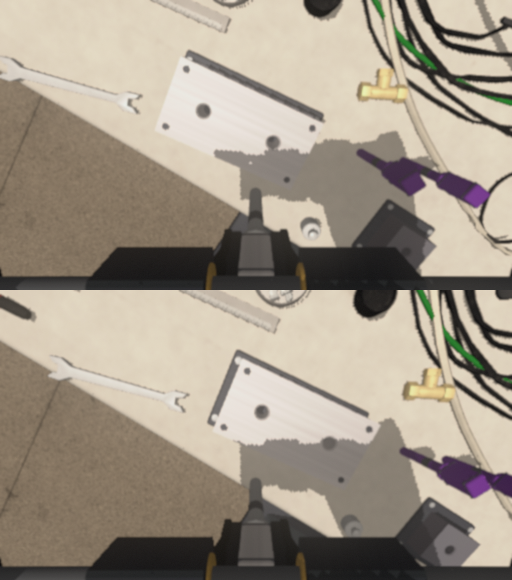

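Both pictures show the wells clearly: L at (203,111) and R at (273,142) in w4, L at (262,122) and R at (329,153) in w5. I'll refine the centres.

```bash
cat > ref.py <<'E'
from h import *
def refine(s,rc,h=11):
    r,c=int(round(rc[0])),int(round(rc[1])); g=cv2.cvtColor(s['image'],cv2.COLOR_BGR2GRAY)[r-h:r+h+1,c-h:c+h+1]
    g=cv2.resize(g,None,fx=4,fy=4,interpolation=cv2.INTER_CUBIC)
    t,m=cv2.threshold(g,0,255,cv2.THRESH_BINARY_INV+cv2.THRESH_OTSU)
    n,l,st,ce=cv2.connectedComponentsWithStats(m); i=min(range(1,n),key=lambda i:np.hypot(*(ce[i]-2*(2*h+1)))+(1e3 if st[i,4]<100 else 0))
    return (r-h+(ce[i][1]+.5)/4-.5,c-h+(ce[i][0]+.5)/4-.5), st[i,2:5]/[4,4,16]
E
python3 - <<'E'
from ref import *
a=pickle.load(open('w4.pkl','rb'));b=pickle.load(open('w5.pkl','rb'))
for n,p,q in(('L',(110,203),(122,262)),('R',(142,273),(153,330))):
    P,sa=refine(a,p);Q,sb=refine(b,q)
    print(n,np.round(P,1),sa,np.round(Q,1),sb,'tri',tri([ray(a,P),ray(b,Q)]).round(1),'z90',onz(ray(a,P),90).round(1),onz(ray(b,Q),90).round(1))
# rod tip in view, expected
for s,e in((a,(450.2,326.9,420.1)),(b,(430.9,376.5,419.6))):
    print(proj(s,[e[0],e[1],e[2]-288.7]))
E
```

```text
L [110.5 203. ] [ 14.5    14.5   167.375] [121.7 261.3] [ 14.25  14.25 160.5 ] tri [479.2 401.2  88.1] z90 [479.4 401.   90. ] [479.4 401.3  90. ]
R [145.4 273.2] [ 20.5     18.5    246.4375] [156.3 330.1] [ 23.      18.5    375.1875] tri [487.1 330.2  92.7] z90 [486.8 329.8  90. ] [487.  329.4  90. ]
[[254.92850292 191.65708074]]
[[255.90533152 191.50394689]]
```

```bash
python3 -m inch '[[[0,0,0,18,1.7,0,0],[0,0,0,18,1.7,0,0],[0,0,0,18,1.7,10,0],[0,0,0,0,0,12,0],[0,0,0,0,0,12,0]]]'
python3 -m inch '[[[0,0,0,0,0,0,0],[0,0,0,0,0,0,0],[0,0,0,0,0,0,0],[0,0,0,0,0,0,0],[0,0,0,0,0,0,0]]]'
python3 look.py w6 gauge_rod
python3 - <<'E'
from h import *
s=pickle.load(open('w6.pkl','rb')); t=ctrl.snapshot('side')
o=ctrl.get_obs();e=o['eef_pos']; 
p=proj(s,[[e[0],e[1],e[2]-288.7],[479.3,401.1,90]]);q=proj(t,[[e[0],e[1],e[2]-288.7],[479.3,401.1,90]]);print(p,q)
def crop(s,p): x,y=int(p[0]),int(p[1]);return cv2.resize(s['image'][y-35:y+35,x-35:x+35],(400,400),interpolation=cv2.INTER_CUBIC)
cv2.imwrite('pics/w6c.png',np.hstack([crop(s,p[1]),crop(t,q[1])]))
E
```

```text
time_s: 9.63
eef_pos: [479.5, 401.5, 384.7]
tcp_rot: [-3.018, -0.872, 0.001]
ft_force: [-1.2, -0.3, -1.8]
width: 15.5
finger_force: 59.9
time_s: 10.05
eef_pos: [478.5, 401.9, 386.7]
tcp_rot: [-3.017, -0.874, -0.002]
ft_force: [-0.5, -0.1, -0.5]
width: 15.4
finger_force: 59.9
gauge_rod [191.  252.3] 0.98 [452.3 389.7   0. ]
gauge_rod [220.6 443.6] 0.93 [542.1 179.5  -0. ]
gauge_rod [209.  405.7] 0.65 [529.6 226.5   0. ]
[478.6 401.9 386.6] [-3.0174e+00 -8.7390e-01 -1.8000e-03] [ 0.6  0.1 -1.7]
[[255.47594058 191.82181499]
 [256.663462   189.14312638]] [[217.83260091 251.00996173]
 [218.0462927  252.9999286 ]]
```

View pics/w6c.png

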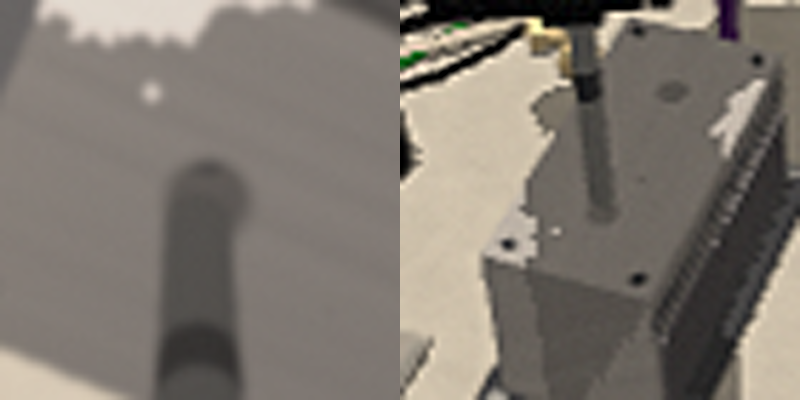

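The wrist crop shows the tip about 1.3 mm off toward the image left, which means a shift of tool +y. I'll correct that and descend gently.

```bash
python3 -m inch '[[[0,0,0,0.2,1.2,0,0],[0,0,0,0,0,2,0],[0,0,0,0,0,2,0],[0,0,0,0,0,1,0],[0,0,0,0,0,0,0]]]'
python3 -m inch '[[[0,0,0,0,0,0.8,0],[0,0,0,0,0,0.8,0],[0,0,0,0,0,0.8,0],[0,0,0,0,0,0.8,0],[0,0,0,0,0,0.8,0]]]'
```

```text
time_s: 10.62
eef_pos: [479.5, 400.9, 380.3]
tcp_rot: [3.017, 0.874, -0.001]
ft_force: [-0.0, 0.3, -0.4]
width: 16.0
finger_force: 59.9
time_s: 11.03
eef_pos: [479.5, 401.0, 376.7]
tcp_rot: [-3.018, -0.874, 0.0]
ft_force: [0.6, 0.0, -0.9]
width: 15.4
finger_force: 59.9
```

```bash
python3 -m inch '[[[0,0,0,0,0,0.8,0],[0,0,0,0,0,0.8,0],[0,0,0,0,0,0.8,0],[0,0,0,0,0,0.8,0],[0,0,0,0,0,0.8,0]]]'
python3 -m inch '[[[0,0,0,0,0,1,0],[0,0,0,0,0,1,0],[0,0,0,0,0,1,0],[0,0,0,0,0,1,0],[0,0,0,0,0,0,0]]]'
```

```text
time_s: 11.45
eef_pos: [479.5, 401.0, 372.7]
tcp_rot: [-3.018, -0.874, -0.0]
ft_force: [0.7, 0.5, -0.8]
width: 15.7
finger_force: 59.9
time_s: 11.87
eef_pos: [479.5, 400.9, 368.5]
tcp_rot: [3.018, 0.874, -0.0]
ft_force: [0.1, 0.1, -2.2]
width: 15.5
finger_force: 59.9
```

```bash
python3 -m inch '[[[0,0,0,0,0,2,0],[0,0,0,0,0,2,0],[0,0,0,0,0,2,0],[0,0,0,0,0,2,0],[0,0,0,0,0,2,0]]]'
python3 -m inch '[[[0,0,0,0,0,1.5,0],[0,0,0,0,0,1.5,0],[0,0,0,0,0,1.5,0],[0,0,0,0,0,1.5,0],[0,0,0,0,0,1.5,0]]]'
python3 -m inch '[[[0,0,0,0,0,1.5,0],[0,0,0,0,0,1.5,0],[0,0,0,0,0,1.5,0],[0,0,0,0,0,1.5,0],[0,0,0,0,0,1.5,0]]]'
python3 -m inch '[[[0,0,0,0,0,1,0],[0,0,0,0,0,1,0],[0,0,0,0,0,1,0],[0,0,0,0,0,1,0],[0,0,0,0,0,1,0]]]'
```

```text
time_s: 12.28
eef_pos: [479.5, 401.0, 358.5]
tcp_rot: [3.018, 0.874, -0.0]
ft_force: [0.7, -0.4, -1.2]
width: 15.5
finger_force: 59.9
time_s: 12.7
eef_pos: [479.5, 401.0, 351.2]
tcp_rot: [-3.018, -0.874, -0.0]
ft_force: [0.1, -0.1, -1.2]
width: 15.7
finger_force: 59.9
time_s: 13.12
eef_pos: [479.6, 401.0, 343.8]
tcp_rot: [-3.018, -0.874, -0.0]
ft_force: [0.1, -0.8, 3.3]
width: 15.4
finger_force: 59.9
time_s: 13.53
eef_pos: [479.6, 401.1, 339.0]
tcp_rot: [-3.017, -0.874, -0.001]
ft_force: [-0.7, -0.3, 4.5]
width: 15.7
finger_force: 59.9
```

```bash
cat > ok.py <<'E'
from cell import ctrl
import sys
o=ctrl.get_obs(); f=o['ft_force'][2]; print(o['eef_pos'].round(1),round(f,1)); sys.exit(f>7.5)
E
python3 -m inch '[[[0,0,0,0,0,0.8,0],[0,0,0,0,0,0.8,0],[0,0,0,0,0,0.8,0],[0,0,0,0,0,0.8,0],[0,0,0,0,0,0.8,0]]]' >/dev/null; python3 ok.py &&
python3 -m inch '[[[0,0,0,0,0,0.4,0],[0,0,0,0,0,0.4,0],[0,0,0,0,0,0.4,0],[0,0,0,0,0,0.4,0],[0,0,0,0,0,0.4,0]]]' >/dev/null && python3 ok.py &&
python3 -m inch '[[[0,0,0,0,0,0.4,0],[0,0,0,0,0,0.4,0],[0,0,0,0,0,0.4,0],[0,0,0,0,0,0.4,0],[0,0,0,0,0,0.4,0]]]' >/dev/null && python3 ok.py &&
python3 -m inch '[[[0,0,0,0,0,0.4,0],[0,0,0,0,0,0.4,0],[0,0,0,0,0,0.4,0],[0,0,0,0,0,0.4,0],[0,0,0,0,0,0.4,0]]]' >/dev/null && python3 ok.py &&
python3 -m inch '[[[0,0,0,0,0,0.4,0],[0,0,0,0,0,0.4,0],[0,0,0,0,0,0.4,0],[0,0,0,0,0,0.4,0],[0,0,0,0,0,0.4,0]]]' >/dev/null && python3 ok.py
```

```text
[479.6 401.  334.7] 3.8False
```

```bash
sed -i 's/sys.exit(f>7.5)/sys.exit(int(f>7.5))/' ok.py
python3 -m inch '[[[0,0,0,0,0,0.4,0],[0,0,0,0,0,0.4,0],[0,0,0,0,0,0.4,0],[0,0,0,0,0,0.4,0],[0,0,0,0,0,0.4,0]]]' >/dev/null && python3 ok.py &&
python3 -m inch '[[[0,0,0,0,0,0.4,0],[0,0,0,0,0,0.4,0],[0,0,0,0,0,0.4,0],[0,0,0,0,0,0.4,0],[0,0,0,0,0,0.4,0]]]' >/dev/null && python3 ok.py &&
python3 -m inch '[[[0,0,0,0,0,0.4,0],[0,0,0,0,0,0.4,0],[0,0,0,0,0,0.4,0],[0,0,0,0,0,0.4,0],[0,0,0,0,0,0.4,0]]]' >/dev/null && python3 ok.py &&
python3 -m inch '[[[0,0,0,0,0,0.4,0],[0,0,0,0,0,0.4,0],[0,0,0,0,0,0.4,0],[0,0,0,0,0,0.4,0],[0,0,0,0,0,0.4,0]]]' >/dev/null && python3 ok.py &&
python3 -m inch '[[[0,0,0,0,0,0.4,0],[0,0,0,0,0,0.4,0],[0,0,0,0,0,0.4,0],[0,0,0,0,0,0.4,0],[0,0,0,0,0,0.4,0]]]' >/dev/null && python3 ok.py
```

```text
[479.5 401.  332.8] 3.7
[479.6 401.  330.8] 3.5
[479.5 401.  328.7] 3.7
[479.5 401.  326.7] 3.6
[479.5 401.  324.7] 3.9
```

Already 54 mm deep and still sliding, so the left well looks like the deep one.

```bash
python3 -m inch '[[[0,0,0,0,0,1,0],[0,0,0,0,0,1,0],[0,0,0,0,0,1,0],[0,0,0,0,0,1,0],[0,0,0,0,0,0.5,0]]]' >/dev/null && python3 ok.py &&
python3 -m inch '[[[0,0,0,0,0,0.4,0],[0,0,0,0,0,0.4,0],[0,0,0,0,0,0.4,0],[0,0,0,0,0,0.4,0],[0,0,0,0,0,0.4,0]]]' >/dev/null && python3 ok.py &&
python3 -m inch '[[[0,0,0,0,0,0.4,0],[0,0,0,0,0,0.4,0],[0,0,0,0,0,0.4,0],[0,0,0,0,0,0.4,0],[0,0,0,0,0,0.4,0]]]' >/dev/null && python3 ok.py &&
python3 -m inch '[[[0,0,0,0,0,0.4,0],[0,0,0,0,0,0.4,0],[0,0,0,0,0,0.4,0],[0,0,0,0,0,0.4,0],[0,0,0,0,0,0.4,0]]]' >/dev/null && python3 ok.py &&
python3 -m inch '[[[0,0,0,0,0,0.4,0],[0,0,0,0,0,0.4,0],[0,0,0,0,0,0.4,0],[0,0,0,0,0,0.4,0],[0,0,0,0,0,0.4,0]]]' >/dev/null && python3 ok.py &&
python3 -m inch '[[[0,0,0,0,0,0.4,0],[0,0,0,0,0,0.4,0],[0,0,0,0,0,0.4,0],[0,0,0,0,0,0.4,0],[0,0,0,0,0,0.4,0]]]' >/dev/null && python3 ok.py
```

```text
[479.5 401.  320.1] 3.3
[479.5 401.  318.2] 3.7
[479.5 401.  316.2] 3.7
[479.5 401.  314.3] 5.0
[479.5 401.  312.2] 3.5
[479.6 401.1 310.7] 9.5
```

```bash
python3 -m inch '[[[0,0,0,0,0,0.3,0],[0,0,0,0,0,0.3,0],[0,0,0,0,0,0,0],[0,0,0,0,0,0,0],[0,0,0,0,0,0,0]]]' >/dev/null; python3 ok.py; python3 ok.py
```

```text
[479.6 401.1 310.5] 9.7
[479.6 401.1 310.5] 9.7
```

```bash
python3 -m inch '[[[0,0,0,0,0,0.3,0],[0,0,0,0,0,0.3,0],[0,0,0,0,0,0,0],[0,0,0,0,0,0,0],[0,0,0,0,0,0,0]]]' >/dev/null; python3 ok.py
```

```text
[479.6 401.2 310.2] 11.9
```

```bash
python3 -m inch '[[[0,0,0,0,0,0.4,0],[0,0,0,0,0,0.4,0],[0,0,0,0,0,0,0],[0,0,0,0,0,0,0],[0,0,0,0,0,0,0]]]' >/dev/null; python3 ok.py
python3 -m inch '[[[0,0,0,0,0,0,0],[0,0,0,0,0,0,0],[0,0,0,0,0,0,0],[0,0,0,0,0,0,0],[0,0,0,0,0,0,0]]]' >/dev/null; python3 ok.py
python3 -m inch '[[[0,0,0,0,0,0,0],[0,0,0,0,0,0,0],[0,0,0,0,0,0,0],[0,0,0,0,0,0,0],[0,0,0,0,0,0,0]]]' >/dev/null; python3 ok.py
```

```text
[479.6 401.3 309.8] 14.7
[479.6 401.2 309.8] 15.2
[479.6 401.3 309.8] 14.6
```

Left well bottomed at about 67 mm deep with about 16 N held, so it is the deep one. Withdrawing while I refine the right-well position from the saved views.

```bash
python3 -m inch '[[[0,0,0,0,0,-2,0],[0,0,0,0,0,-4,0],[0,0,0,0,0,-8,0],[0,0,0,0,0,-10,0],[0,0,0,0,0,-10,0]]]' | sed -n 2,4p
python3 -m inch '[[[0,0,0,0,0,-10,0],[0,0,0,0,0,-10,0],[0,0,0,0,0,-10,0],[0,0,0,0,0,-10,0],[0,0,0,0,0,-10,0]]]' | sed -n 2,4p
python3 - <<'E'
from ref import *
S={k:pickle.load(open(k+'.pkl','rb')) for k in('w2','w4','w5')}
for k,L,Rr in(('w2',(105,79),(127,160)),('w4',(110,203),(142,273)),('w5',(122,262),(153,330))):
    s=S[k]
    for n,p in(('L',L),('R',Rr)):
        h=8; g=cv2.resize(cv2.cvtColor(s['image'],cv2.COLOR_BGR2GRAY)[p[0]-h:p[0]+h+1,p[1]-h:p[1]+h+1],None,fx=4,fy=4,interpolation=cv2.INTER_CUBIC)
        for th in (75,85,95):
            m=(g<th).astype(np.uint8); nn,l,st,ce=cv2.connectedComponentsWithStats(m)
            if nn<2: continue
            i=1+st[1:,4].argmax(); rc=(p[0]-h+(ce[i][1]+.5)/4-.5,p[1]-h+(ce[i][0]+.5)/4-.5)
            print(k,n,th,st[i,2:5]/[4,4,16],np.round(rc,1),onz(ray(s,rc),90).round(1)[:2])
E
```

```text
eef_pos: [479.4, 400.9, 342.8]
tcp_rot: [3.017, 0.874, -0.002]
ft_force: [-0.6, 0.9, -1.1]
eef_pos: [479.5, 401.0, 393.4]
tcp_rot: [-3.018, -0.874, -0.0]
ft_force: [-0.4, 0.2, -1.3]
w4 L 95 [ 4.    6.75 17.75] [109.3 206.2] [481.9 399. ]
w4 R 85 [3.25   2.5    5.1875] [139.  270.7] [490.6 335.1]
w4 R 95 [ 5.25   4.5   18.125] [139.3 270.9] [490.4 334.8]
w5 L 85 [0.5   0.25  0.125] [117.4 261.5] [482.7 403.2]
w5 L 95 [ 6.5     6.75   31.5625] [119.7 260.1] [480.2 403.2]
```

Run:
```python
from ref import *
s=pickle.load(open('w2.pkl','rb'))
for p in((105,79),(127,160)):
    P,sz=refine(s,p,10); print(np.round(P,1),sz,onz(ray(s,P),90).round(1))
for k,p in(('w4',(142,273)),('w5',(153,330))):
    s=pickle.load(open(k+'.pkl','rb')); P,sz=refine(s,p,7); print(k,np.round(P,1),sz,onz(ray(s,P),90).round(1))
a=cv2.imread('pics/w4.png')[122:162,253:293]; b=cv2.imread('pics/w5.png')[133:173,310:350]
cv2.imwrite('pics/rw.png',np.hstack([cv2.resize(x,(400,400),interpolation=cv2.INTER_CUBIC) for x in(a,b)]))
```

```text
[105.1  78.8] [ 15.75  15.75 193.  ] [479.5 400.5  90. ]
[127.2 159.1] [ 15.5   15.   182.75] [489.2 331.5  90. ]
w4 [142.6 272.5] [ 13.      14.     144.3125] [488.7 331.9  90. ]
w5 [154.1 329.8] [ 15.    14.   191.25] [488.6 330.8  90. ]
```

View pics/rw.png

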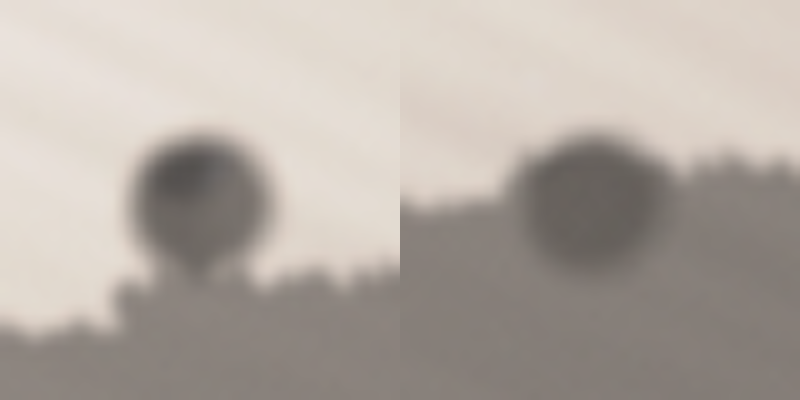

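The right well is at about (489.3, 331.8), 70 mm from the left one as it should be. Moving there and checking from near.

```bash
python3 -m inch '[[[0,0,0,-7.2,15.9,0,0],[0,0,0,-7.2,15.9,0,0],[0,0,0,-7.2,16,0,0],[0,0,0,-7.1,16,0,0],[0,0,0,0,0,3,0]]]' | sed -n 2,4p
python3 -m inch '[[[0,0,0,0,0,4,0],[0,0,0,0,0,0,0],[0,0,0,0,0,0,0],[0,0,0,0,0,0,0],[0,0,0,0,0,0,0]]]' | sed -n 2,4p
python3 look.py w7 | tail -1
python3 - <<'E'
from h import *
s=pickle.load(open('w7.pkl','rb')); t=ctrl.snapshot('side')
o=ctrl.get_obs();e=o['eef_pos']; W=[489.3,331.8,90]
p=proj(s,[[e[0],e[1],e[2]-288.7],W]);q=proj(t,[[e[0],e[1],e[2]-288.7],W]);print(p,q)
def crop(s,p): x,y=int(p[0]),int(p[1]);return cv2.resize(s['image'][y-25:y+25,x-25:x+25],(400,400),interpolation=cv2.INTER_CUBIC)
cv2.imwrite('pics/w7c.png',np.hstack([crop(s,p[1]),crop(t,q[1])]))
E
```

```text
eef_pos: [490.9, 328.4, 390.2]
tcp_rot: [3.017, 0.867, 0.002]
ft_force: [1.3, -0.5, -1.4]
eef_pos: [489.0, 332.5, 385.4]
tcp_rot: [-3.017, -0.876, 0.0]
ft_force: [0.3, -0.3, -1.1]
[489.1 332.3 385.4] [-3.0168 -0.8752  0.    ] [ 0.1 -0.6 -1.4]
[[255.92222587 191.69007212]
 [256.4119435  189.55880995]] [[229.95441748 229.8137617 ]
 [230.16395443 231.71868538]]
```

View pics/w7c.png

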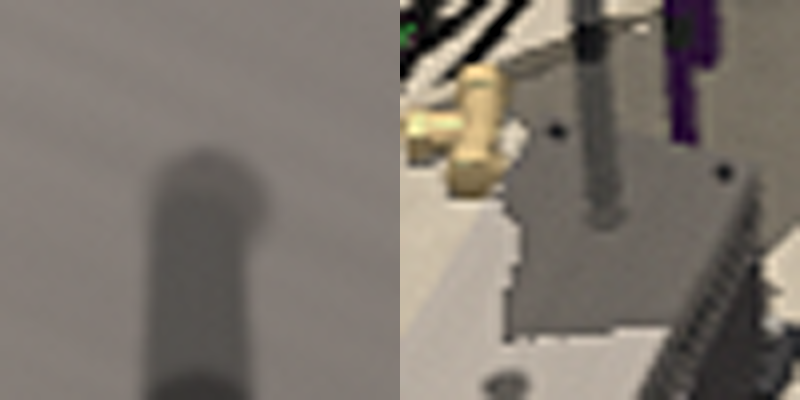

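Same picture as before: the tip at crop x 197 against the hole at 209, so about 1.2 mm toward tool +y.

```bash
python3 -m inch '[[[0,0,0,0.2,1.1,0,0],[0,0,0,0,0,2,0],[0,0,0,0,0,1,0],[0,0,0,0,0,0,0],[0,0,0,0,0,0,0]]]' >/dev/null; python3 ok.py &&
python3 -m inch '[[[0,0,0,0,0,0.8,0],[0,0,0,0,0,0.8,0],[0,0,0,0,0,0.8,0],[0,0,0,0,0,0.8,0],[0,0,0,0,0,0.8,0]]]' >/dev/null; python3 ok.py &&
python3 -m inch '[[[0,0,0,0,0,0.6,0],[0,0,0,0,0,0.6,0],[0,0,0,0,0,0.6,0],[0,0,0,0,0,0.6,0],[0,0,0,0,0,0.6,0]]]' >/dev/null && python3 ok.py &&
python3 -m inch '[[[0,0,0,0,0,0.6,0],[0,0,0,0,0,0.6,0],[0,0,0,0,0,0.6,0],[0,0,0,0,0,0.6,0],[0,0,0,0,0,0.6,0]]]' >/dev/null && python3 ok.py &&
python3 -m inch '[[[0,0,0,0,0,0.6,0],[0,0,0,0,0,0.6,0],[0,0,0,0,0,0.6,0],[0,0,0,0,0,0.6,0],[0,0,0,0,0,0.6,0]]]' >/dev/null && python3 ok.py
```

```text
[490.1 330.8 382.1] -1.2
[490.1 330.9 378.2] -1.1
[490.1 330.9 375.2] -1.6
[490.1 330.9 372.2] -2.3
[490.1 330.9 369.2] -1.6
```

```bash
python3 -m inch '[[[0,0,0,0,0,2,0],[0,0,0,0,0,2,0],[0,0,0,0,0,2,0],[0,0,0,0,0,2,0],[0,0,0,0,0,2,0]]]' >/dev/null; python3 ok.py &&
python3 -m inch '[[[0,0,0,0,0,1.5,0],[0,0,0,0,0,1.5,0],[0,0,0,0,0,1.5,0],[0,0,0,0,0,1.5,0],[0,0,0,0,0,1.5,0]]]' >/dev/null; python3 ok.py &&
python3 -m inch '[[[0,0,0,0,0,1.5,0],[0,0,0,0,0,1.5,0],[0,0,0,0,0,1.5,0],[0,0,0,0,0,1.5,0],[0,0,0,0,0,1.5,0]]]' >/dev/null; python3 ok.py &&
python3 -m inch '[[[0,0,0,0,0,1,0],[0,0,0,0,0,1,0],[0,0,0,0,0,1,0],[0,0,0,0,0,1,0],[0,0,0,0,0,1,0]]]' >/dev/null; python3 ok.py &&
python3 -m inch '[[[0,0,0,0,0,0.4,0],[0,0,0,0,0,0.4,0],[0,0,0,0,0,0.4,0],[0,0,0,0,0,0.4,0],[0,0,0,0,0,0.4,0]]]' >/dev/null; python3 ok.py &&
python3 -m inch '[[[0,0,0,0,0,0.4,0],[0,0,0,0,0,0.4,0],[0,0,0,0,0,0.4,0],[0,0,0,0,0,0.4,0],[0,0,0,0,0,0.4,0]]]' >/dev/null && python3 ok.py &&
python3 -m inch '[[[0,0,0,0,0,0.4,0],[0,0,0,0,0,0.4,0],[0,0,0,0,0,0.4,0],[0,0,0,0,0,0.4,0],[0,0,0,0,0,0.4,0]]]' >/dev/null && python3 ok.py &&
python3 -m inch '[[[0,0,0,0,0,0.4,0],[0,0,0,0,0,0.4,0],[0,0,0,0,0,0.4,0],[0,0,0,0,0,0.4,0],[0,0,0,0,0,0.4,0]]]' >/dev/null && python3 ok.py &&
python3 -m inch '[[[0,0,0,0,0,0.4,0],[0,0,0,0,0,0.4,0],[0,0,0,0,0,0.4,0],[0,0,0,0,0,0.4,0],[0,0,0,0,0,0.4,0]]]' >/dev/null && python3 ok.py
```

```text
[490.1 330.9 359. ] -1.0
[490.1 330.9 351.6] -1.6
[490.1 330.9 344.1] -0.5
[490.2 331.  339.8] 4.2
[490.1 331.  337.4] 3.0
[490.2 330.9 335.3] 3.5
[490.1 330.9 333.3] 4.4
[490.1 330.9 331.3] 3.6
[490.1 330.9 329.3] 4.2
```

```bash
python3 -m inch '[[[0,0,0,0,0,0.4,0],[0,0,0,0,0,0.4,0],[0,0,0,0,0,0.4,0],[0,0,0,0,0,0.4,0],[0,0,0,0,0,0.4,0]]]' >/dev/null; python3 ok.py &&
python3 -m inch '[[[0,0,0,0,0,0.4,0],[0,0,0,0,0,0.4,0],[0,0,0,0,0,0.4,0],[0,0,0,0,0,0.4,0],[0,0,0,0,0,0.4,0]]]' >/dev/null && python3 ok.py &&
python3 -m inch '[[[0,0,0,0,0,0.4,0],[0,0,0,0,0,0.4,0],[0,0,0,0,0,0.4,0],[0,0,0,0,0,0.4,0],[0,0,0,0,0,0.4,0]]]' >/dev/null && python3 ok.py
```

```text
[490.2 330.9 327.3] 2.8
[490.2 331.  325.9] 10.5
```

```bash
python3 -m inch '[[[0,0,0,0,0,0.4,0],[0,0,0,0,0,0.4,0],[0,0,0,0,0,0.4,0],[0,0,0,0,0,0,0],[0,0,0,0,0,0,0]]]' >/dev/null; python3 ok.py
```

```text
[490.2 331.1 325.4] 14.1
```

```bash
python3 -m inch '[[[0,0,0,0,0,0.3,0],[0,0,0,0,0,0,0],[0,0,0,0,0,0,0],[0,0,0,0,0,0,0],[0,0,0,0,0,0,0]]]' >/dev/null; python3 ok.py
python3 -m inch '[[[0,0,0,0,0,0,0],[0,0,0,0,0,0,0],[0,0,0,0,0,0,0],[0,0,0,0,0,0,0],[0,0,0,0,0,0,0]]]' >/dev/null; python3 ok.py
python3 -m inch '[[[0,0,0,0,0,-2,0],[0,0,0,0,0,-4,0],[0,0,0,0,0,-8,0],[0,0,0,0,0,-10,0],[0,0,0,0,0,-10,0]]]' >/dev/null; python3 ok.py
python3 -m inch '[[[0,0,0,0,0,-10,0],[0,0,0,0,0,-10,0],[0,0,0,0,0,-8,0],[0,0,0,0,0,-4,0],[0,0,0,0,0,0,0]]]' >/dev/null; python3 ok.py
```

```text
[490.2 331.2 325.2] 15.9
[490.2 331.2 325.2] 15.4
[490.  330.8 358.3] -1.3
[490.3 331.  391. ] -1.2
```

Right well bottomed at about 52 mm, so it is the shallow one. Returning to the left well.

```bash
python3 -m inch '[[[0,0,0,7.1,-16.2,0,0],[0,0,0,7.1,-16.2,0,0],[0,0,0,7.1,-16.2,0,0],[0,0,0,7,-16.3,0,0],[0,0,0,0,0,0,0]]]' >/dev/null; python3 ok.py
python3 -m inch '[[[0,0,0,0,0,4,0],[0,0,0,0,0,3,0],[0,0,0,0,0,0,0],[0,0,0,0,0,0,0],[0,0,0,0,0,0,0]]]'
```

```text
[477.5 404.1 389.2] -1.3
time_s: 31.97
eef_pos: [479.8, 400.1, 382.7]
tcp_rot: [3.018, 0.872, -0.0]
ft_force: [-0.9, 0.2, -1.6]
width: 16.0
finger_force: 59.9
```

```bash
python3 -m inch '[[[0,0,0,0,0,0,0],[0,0,0,0,0,0,0],[0,0,0,0,0,0,0],[0,0,0,0,0,0,0],[0,0,0,0,0,0,0]]]'
```

```text
time_s: 32.38
eef_pos: [479.4, 400.9, 382.8]
tcp_rot: [-3.018, -0.874, -0.0]
ft_force: [-0.2, 0.3, -0.9]
width: 15.7
finger_force: 59.9
```

```bash
python3 -m inch '[[[0,0,0,0,0,1,0],[0,0,0,0,0,1,0],[0,0,0,0,0,1,0],[0,0,0,0,0,1,0],[0,0,0,0,0,1,0]]]' >/dev/null; python3 ok.py &&
python3 -m inch '[[[0,0,0,0,0,0.8,0],[0,0,0,0,0,0.8,0],[0,0,0,0,0,0.8,0],[0,0,0,0,0,0.8,0],[0,0,0,0,0,0.8,0]]]' >/dev/null; python3 ok.py &&
python3 -m inch '[[[0,0,0,0,0,1,0],[0,0,0,0,0,1,0],[0,0,0,0,0,1,0],[0,0,0,0,0,1,0],[0,0,0,0,0,1,0]]]' >/dev/null && python3 ok.py &&
python3 -m inch '[[[0,0,0,0,0,4,0],[0,0,0,0,0,4,0],[0,0,0,0,0,4,0],[0,0,0,0,0,4,0],[0,0,0,0,0,4,0]]]' >/dev/null && python3 ok.py &&
python3 -m inch '[[[0,0,0,0,0,4,0],[0,0,0,0,0,4,0],[0,0,0,0,0,4,0],[0,0,0,0,0,4,0],[0,0,0,0,0,4,0]]]' >/dev/null && python3 ok.py &&
python3 -m inch '[[[0,0,0,0,0,3,0],[0,0,0,0,0,3,0],[0,0,0,0,0,3,0],[0,0,0,0,0,1,0],[0,0,0,0,0,1,0]]]' >/dev/null && python3 ok.py &&
python3 -m inch '[[[0,0,0,0,0,0.8,0],[0,0,0,0,0,0.8,0],[0,0,0,0,0,0.4,0],[0,0,0,0,0,0.4,0],[0,0,0,0,0,0.2,0]]]' >/dev/null && python3 ok.py &&
python3 -m inch '[[[0,0,0,0,0,0.4,0],[0,0,0,0,0,0.4,0],[0,0,0,0,0,0.4,0],[0,0,0,0,0,0.4,0],[0,0,0,0,0,0.4,0]]]' >/dev/null && python3 ok.py
```

```text
[479.3 400.9 377.6] -0.4
[479.4 400.9 373.7] -0.2
[479.4 400.9 368.7] -0.7
[479.3 400.8 348.2] -1.4
[479.4 400.9 328.4] -1.5
[479.4 400.8 317.6] -1.2
[479.4 400.9 315.2] -0.6
[479.4 400.9 313.1] -1.0
```

```bash
python3 -m inch '[[[0,0,0,0,0,0.4,0],[0,0,0,0,0,0.4,0],[0,0,0,0,0,0.4,0],[0,0,0,0,0,0.2,0],[0,0,0,0,0,0,0]]]' >/dev/null && python3 ok.py &&
python3 -m inch '[[[0,0,0,0,0,0.3,0],[0,0,0,0,0,0.3,0],[0,0,0,0,0,0.2,0],[0,0,0,0,0,0,0],[0,0,0,0,0,0,0]]]' >/dev/null && python3 ok.py
```

```text
[479.3 400.8 311.7] -0.5
[479.4 400.9 311.2] 0.5
```

Seated: contact at 67.5 mm depth. Releasing and retreating.

```bash
python3 -m inch '[[[0,0,0,0,0,0,20],[0,0,0,0,0,0,30],[0,0,0,0,0,0,45],[0,0,0,0,0,0,60],[0,0,0,0,0,0,60]]]'
python3 -m inch '[[[0,0,0,0,0,0,60],[0,0,0,0,0,0,60],[0,0,0,0,0,-4,60],[0,0,0,0,0,-8,60],[0,0,0,0,0,-12,60]]]' | sed -n 2,6p
python3 -m inch '[[[0,0,0,0,0,-20,60],[0,0,0,0,0,-20,60],[0,0,0,0,0,-20,60],[0,0,0,0,0,-20,60],[0,0,0,0,0,-10,60]]]'
python3 -m inch '[[[0,0,0,-20,0,-10,60],[0,0,0,-20,0,0,60],[0,0,0,-10,0,0,60],[0,0,0,0,0,0,60],[0,0,0,0,0,0,60]]]'
python3 - <<'E'
from h import *
s=ctrl.snapshot('wrist'); t=ctrl.snapshot('side'); q=proj(t,[479.4,401,110])[0].astype(int)
c=cv2.resize(t['image'][q[1]-45:q[1]+45,q[0]-45:q[0]+45],(384,384),interpolation=cv2.INTER_CUBIC)
cv2.imwrite('pics/fin.png',np.hstack([s['image'][:,100:500],c]))
# predicted pixels of face and rod top in side crop
print(((proj(t,[[479.4,401,90],[479.4,401,22.5+145]])-q+45)*384/90).round())
E
```

```text
time_s: 36.97
eef_pos: [479.3, 400.9, 310.9]
tcp_rot: [-3.018, -0.874, 0.0]
ft_force: [0.9, 0.6, 0.8]
width: 38.8
finger_force: 0.0
eef_pos: [479.2, 400.7, 335.1]
tcp_rot: [3.017, 0.874, -0.002]
ft_force: [-0.4, 0.5, -0.6]
width: 59.0
finger_force: 0.0
time_s: 37.8
eef_pos: [479.3, 401.4, 429.0]
tcp_rot: [-3.016, -0.874, -0.006]
ft_force: [0.5, -0.6, 0.2]
width: 59.9
finger_force: 0.0
time_s: 38.22
eef_pos: [437.2, 373.9, 435.3]
tcp_rot: [3.017, 0.873, 0.002]
ft_force: [0.3, -0.7, 0.3]
width: 59.9
finger_force: 0.0
[[196. 222.]
 [184. 114.]]
```

View pics/fin.png

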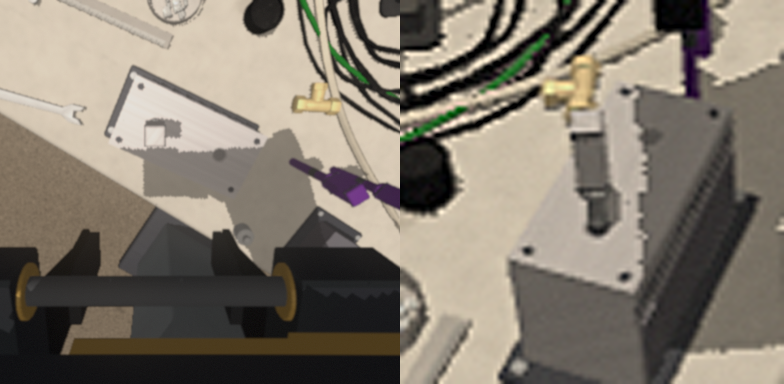

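The rod stands upright in the left (deep) well. The face meets the dark band at crop (597,225), the rod's top is at its predicted height, and the gripper is clear. Handing in.

```bash
python3 -c "
from cell import ctrl; print(ctrl.hand_in())"
```

```text
the job is handed in; nothing more can be done
None
```

I bottomed the rod in both wells at about 16–17 N (left about 67 mm deep, right about 52 mm), left it standing free and fully home in the left-hand (deep) well, and handed the job in; no verdict came back.

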